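Click a radio battery into the empty bay of the charging bank

TASK

Put the loose two-way-radio battery on charge: take it from the bench, lay it flat in the mouth of the one empty charging bay, contact end leading, and push it straight in by its tail until the sprung ball at the side of the bay clicks into its notch and it stays fully home by itself. Leave the two batteries already charging seated, and the radio and the hand-sanitiser bottle where they are.

Things in the scene. Friction and masses are not known exactly. Their poses are not given: they have to be found in the camera images.
- pack: The loose battery pack, black plastic, 96 (x) x 54 (y) x 24 (z) mm, about 160 g, lying flat on the bench right way up. Origin: centre of its underside. +x points to its contact end (nose, front corners rounded 8 mm, three brass pads), 48 mm ahead of the origin. Behind its notches the sides are flat, 54 mm apart, good to grip from above. A level push of 0.5 to 1.2 N slides it on bench or sill.
- pack_tail (a point): Centre of the loose pack's flat tail face, 48 mm behind its origin and 12 mm above its underside; axes as pack. Four raised thumb ridges cross the pack's top next to the tail. Push here.
- pack_notch (a point): Middle of the rounded upright notch in the pack's +y side, 22 mm ahead of its origin, 12 mm above its underside: 3.5 mm deep, about 12 mm wide. The -y side has the same notch.
- bay: The EMPTY charging module of the bank, light grey plastic, 84 mm wide (y), in any of the bank's three places. Origin: on its underside (6 mm above the bench), on the channel's centre line, in the plane of the mouth (front ends of the two cheeks). +x points into the bay, the way a pack is pushed in; +y to the ball side. Cheeks and lips reach 39 mm above the origin, the rear housing 50 mm.
- bay_mouth (a point): On the floor of the empty bay, 10 mm above bay; axes the same. This flat floor runs on as an open sill, no side walls, to 55 mm before the mouth. Past the mouth, cheeks (front ends rounded 7 mm) leave a channel 55.6 mm wide; lips overhang the pack's edges 25.8 mm above the floor, starting 10 mm inside, so a pack only goes in by sliding along the floor.
- bay_home (a point): Where the pack's origin lies when fully home in the empty bay: 42 mm inside the mouth, at floor height; axes as bay. The tail then stands 6 mm out of the mouth, level with the other packs' tails. The pack can be pushed 2.5 mm further, to a rigid stop; brass spring contacts at the rear (1 to 3 N) then press it back onto the ball.
- bay_ball (a joint): Travel in m of the empty bay's sprung steel ball (12 mm diameter): 0 = out, standing 4.2 mm into the channel; grows to 0.0045 as it is pressed back into the cheek. A pack's side presses it back 0.0025 to 0.004; in the notch it reads under 0.001. Spring 4.6 N when out, 1.3 N more per mm. Pushing a pack past it takes about 5 to 15 N.
- bay_ball_seat (a point): Centre of the empty bay's ball when out: in the +y cheek, 64 mm inside the mouth, 12 mm above the channel floor. It is seen from above in a slot in the cheek.
- pack_b: Another such battery pack, black plastic, 96 (x) x 54 (y) x 24 (z) mm, already seated home in the module bay_b. Origin and axes as pack.
- pack_c: Another such battery pack, black plastic, 96 (x) x 54 (y) x 24 (z) mm, already seated home in the module bay_c. Origin and axes as pack.
- bay_b: An occupied charging module of the bank, light grey plastic, 84 mm wide (y), same make, origin and axes as bay. The three modules stand side by side, 88 mm from centre to centre, facing the same way.
- bay_c: The other occupied charging module of the bank, light grey plastic, 84 mm wide (y), same make, origin and axes as bay.
- radio: Black two-way radio lying on its back on the bench, body 118 (x) x 56 (y) x 34 (z) mm, with a stub aerial reaching 145 mm ahead of its origin along +x. Origin: centre of the body's underside.
- sanitiser: Clear pump bottle of hand sanitiser standing on the bench, 66 mm diameter, 177 mm tall. Origin: centre of its underside.
There are look-alikes about, which are no part of the job. Leave any orange or red look-alike of the pack alone.

How it is judged:
On the way:
1. the loose pack lies flat in the mouth of the empty bay, in line with it, before it is pushed in past the ball (x of pack in the frame of bay_home between -0.095 and -0.03 m and y of pack in the frame of bay_home between -0.005 and 0.005 m and z of pack in the frame of bay_home between -0.003 and 0.004 m and angle between the x axis of pack and the x axis of bay, either way round below 0.12 rad), for 0.1 s.
At the end, for the whole second after the job is handed in: The loose pack rests fully home in the empty bay, nose first: within 3 mm of bay_home each way, in line within 0.05 rad, ball out in its notch (bay_ball under 1.5 mm). The other packs are within 5 mm, radio and bottle within 30 mm of their starting places, the bottle upright (x of pack in the frame of bay_home between -0.003 and 0.003 m and y of pack in the frame of bay_home between -0.003 and 0.003 m and z of pack in the frame of bay_home between -0.003 and 0.003 m and angle between the x axis of pack and the x axis of bay, either way round below 0.05 rad and value of joint bay_ball below 0.0015 m and linear speed of pack below 0.02 m/s and distance of each of pack_b, pack_c from where it was at the start of the episode below 0.005 m and distance of each of radio, sanitiser from where it was at the start of the episode below 0.03 m and angle between sanitiser's own z axis and vertical below 0.2 rad); the robot touches nothing.
It fails at once if a battery already charging is pushed or pulled out of its seat (moved over 10 mm) (distance of any of pack_b, pack_c from where it was at the start of the episode above 0.01 m).
It fails at once if the radio or the sanitiser bottle is shoved over 30 mm or the bottle tipped over (distance of any of radio, sanitiser from where it was at the start of the episode above 0.03 m or angle between sanitiser's own z axis and vertical above 0.6 rad).
It also fails if it takes over 53 s, if anything falls off the work surface, if the arm or the gripper's body presses on something with over 40 N, if the wrist force passes 120 N, or if a joint passes its speed limit or range.

ROBOT

A 7-joint arm with a two-finger parallel gripper is mounted at the origin on the work surface. World frame = base frame: x ahead of the robot, y to its left, z up, the work surface at z = 0. Lengths are in m, angles in rad, forces in N, time in s.
With the tool pointing down it reaches from about 0.4 to 0.85 m from the base axis. Payload 4.4 kg.
Tool frame: the origin (TCP) lies where the fingers leave the gripper's body, on its centre line; the fingertips stand 97 mm ahead of it and the grasp point (between the pads) lies 78 mm ahead of it; y points along the fingers, x is the direction in which the jaws open and shut, and the axes are right-handed (so a half turn about y gives the same grasp; the last joint's range is limited). The gripper opens to 94 mm and grips with 3 to 60 N. Pads are 16 mm wide; open, the fingers measure 119 mm over their backs; the gripper's body (75 mm by 177 mm) begins 78 mm behind the grasp point.
Start: joints at [-1.271, 0.628, 0.038, 1.517, -0.027, 0.996, -0.02], TCP at [0.232, 0.607, 0.303] pointing down, gripper open.
Joint ranges: [-3.06, 3.06], [-0.37, 2.12], [-1.25, 1.32], [0.18, 2.47], [-1.1, 4.24], [0.23, 1.98], [-2.94, 2.94]. Speed limits (rad/s): [2.57, 2.57, 3.14, 3.14, 3.14, 3.14, 3.14].

INTERFACE

Orientations are given as a 3x3 rotation matrix whose columns are the frame's x, y, z axes.
In Python, from rig import bot gives the robot as it stands.
- The arm moves only by the shell command python3 -m inch 'ROWS' [OPENING] [FORCE]. ROWS is JSON, a list of rows, each an object with "offset": the shift along the world's x, y, z scaled (see below), a list of three; "turn": the turn about the world's z scaled (see below). A call has 1 to 20 rows; each row shifts and turns the commanded pose from where the row before left it; what a row does not reach is not made up. The controller multiplies each number of a shift by 750 mm and each number of a turn by pi/2 rad. A row lasts 1/10 s, in which the tool goes at most 50 mm and 8.59 degrees, less where a joint would pass 70% of its speed; a pose out of reach is approached as far as the arm can. A call with a number of a shift or a turn outside -1 to 1 is refused whole. A call with a gripper value outside its range is refused whole. OPENING is the closure, from 0 (fully open) to 1 (shut), set as the call begins (- or left out, the last holds). The fingers move at their own pace and stop on an object; FORCE is the grip in N (left out, the last holds). Time passes only in rows, so rows that do not move let the fingers close. It gives the time, the measured TCP pose, the force and the opening at its end, in the units of the state.
- bot.get_state(): the state, without advancing time (a new reading comes with each control period).
- bot.read_camera(name): name is "side" or "top"; returns a dict with "pixels" (420x560x3 uint8, red, green, blue), "mtx" (3x3 intrinsics, pixels), "k1" (the pictures are not rectified: a ray, as slopes to the right and down, at radius r is drawn at 1 + k1 r^2 times it, then the intrinsics apply), "R" (3x3) and "t" (3): a world point X has camera coordinates R X + t. Camera axes: x right, y down, z forward; pixel columns grow to the right and rows downward; lengths in m; the calibration is good to about 2 mm. A picture is of the moment at which its call begins. There is no depth.
- bot.close_job(): hands the job in, once; it reports no verdict.
Trained networks look in a picture, given as the dict that the camera call returned (one of the last four; its "shot" number tells which), for a name from the list of things; names that differ only in an ending like _2 or _b are one class to them, and where a whole thing is asked for, a point or a joint stands for the part that bears it (a point fixed in the world has none). Each returns a list of dicts, best first, with "confidence" (0 to 1); they miss things now and then, are a little off and sometimes report something else, mostly with a low value. They report only what shows in the picture. A call takes as long as a camera call. They do not tell look-alikes from the thing itself.
- bot.find_in(target, picture): "extent" ([left, top, width, height] in pixels, round what is visible of it).
- bot.outline_of(target, picture): "region" (420x560 bool, what is visible of it) and "extent" ([left, top, width, height] in pixels, round what is visible of it).
The state is a dict: "time": time; "joint_pos": joint angles; "qvel": joint speeds; "joint_torque": joint torques, N m; "ee_pos": TCP position; "tool_rot": TCP orientation; "wrist_force": force on the tool from outside, world axes, zero at the start; "moment": the same for the moment, N m; "finger_gap": finger opening in m.
Only numpy, scipy, OpenCV 4.12 (cv2) and the standard library are available. Lean on these libraries where they do the work, as an engineer would, in place of code of your own. Each camera call takes 0.05 s, during which the arm holds its last target.

## Working session

There is one attempt and no reset: what is moved stays moved. The work goes in short steps, Python scripts to look and compute and a shell command to move; the robot and the scene stay as the last step left them, time stands still between calls to the robot, and variables do not carry over. Pictures are saved under pics/ and viewed, and the job is handed in when it is done.

```bash
ls; mkdir -p pics; python3 - <<'E'
from rig import bot
import cv2
s=bot.get_state()
print({k:s[k] for k in ('time','ee_pos','tool_rot','finger_gap','wrist_force')})
for n in('top','side'):
    p=bot.read_camera(n)
    cv2.imwrite(f'pics/{n}0.png',p['pixels'][:,:,::-1])
    print(n,p['mtx'],p['k1'],p['R'],p['t'])
    for t in('pack','bay','radio','sanitiser'):
        print(t,[(d['extent'],round(d['confidence'],2)) for d in bot.find_in(t,p)])
E
```

```text
pics
{'time': 0.0, 'ee_pos': array([0.23232837, 0.60654364, 0.30175272]), 'tool_rot': array([[ 3.57785461e-01, -6.26066771e-04, -9.33803604e-01],
       [ 9.33801933e-01, -1.76756547e-03,  3.57786006e-01],
       [-1.87455693e-03, -9.99998242e-01, -4.77868651e-05]]), 'finger_gap': 0.09378104784447583, 'wrist_force': array([-0.41756319,  0.0122492 , -0.48472835])}
top [[473.76322943   0.         276.58665201]
 [  0.         473.76322943 210.14370814]
 [  0.           0.           1.        ]] 0.04809915322886282 [[ 0.01354073 -0.99984254  0.01146915]
 [-0.99388779 -0.01471512 -0.10940993]
 [ 0.10956147 -0.00991756 -0.99393054]] [-0.03410941  0.50569906  1.20846531]
pack [([268.5, 155.0, 24.7, 41.1], 0.97), ([200.5, 144.8, 24.6, 42.8], 0.89), ([413.6, 183.8, 38.5, 37.1], 0.83), ([302.2, 252.3, 31.5, 38.0], 0.7), ([420.8, 238.7, 28.1, 41.1], 0.7), ([354.7, 217.8, 39.6, 40.0], 0.58)]
bay [([260.3, 134.4, 42.0, 80.0], 0.82), ([192.5, 121.7, 42.9, 82.2], 0.81), ([226.2, 128.6, 43.5, 82.4], 0.62)]
radio [([97.8, 162.5, 32.3, 73.8], 0.8), ([199.2, 147.5, 22.7, 40.3], 0.6)]
sanitiser [([363.1, 119.9, 36.7, 34.3], 0.97)]
side [[466.81513238   0.         277.94630045]
 [  0.         466.81513238 218.2969685 ]
 [  0.           0.           1.        ]] -0.15684332661518052 [[ 0.73489296 -0.67773189 -0.02473525]
 [-0.34146784 -0.338263   -0.87691383]
 [ 0.58594544  0.65288409 -0.48001074]] [-0.40004331  0.23644455  0.98972164]
pack [([271.6, 307.1, 48.3, 48.1], 0.92), ([236.0, 271.2, 43.0, 26.0], 0.84), ([306.1, 279.8, 44.8, 25.1], 0.77), ([281.5, 212.9, 33.7, 25.6], 0.75), ([394.0, 287.8, 34.9, 34.9], 0.75), ([344.9, 316.3, 50.5, 43.8], 0.63), ([250.3, 191.9, 30.4, 21.8], 0.56)]
bay [([262.3, 199.0, 75.2, 46.5], 0.9), ([246.2, 192.6, 71.0, 38.5], 0.88), ([233.3, 184.6, 61.0, 36.7], 0.74)]
radio [([172.2, 180.3, 39.2, 24.2], 0.57)]
sanitiser [([387.2, 192.4, 28.6, 70.7], 0.79)]
```

```bash
python3 - <<'E'
import cv2
a=cv2.imread('pics/top0.png');cv2.imwrite('pics/top0z.png',cv2.resize(a[100:320,80:470],None,fx=2.05,fy=2.05,interpolation=cv2.INTER_CUBIC))
a=cv2.imread('pics/side0.png');cv2.imwrite('pics/side0z.png',cv2.resize(a[150:390,150:450],None,fx=2.5,fy=2.5,interpolation=cv2.INTER_CUBIC))
E
```

```text
(no output)
```

View pics/top0z.png

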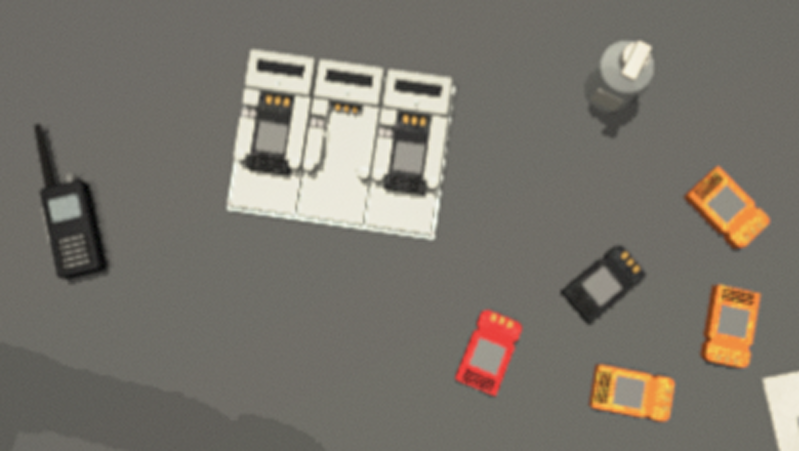

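View pics/side0z.png

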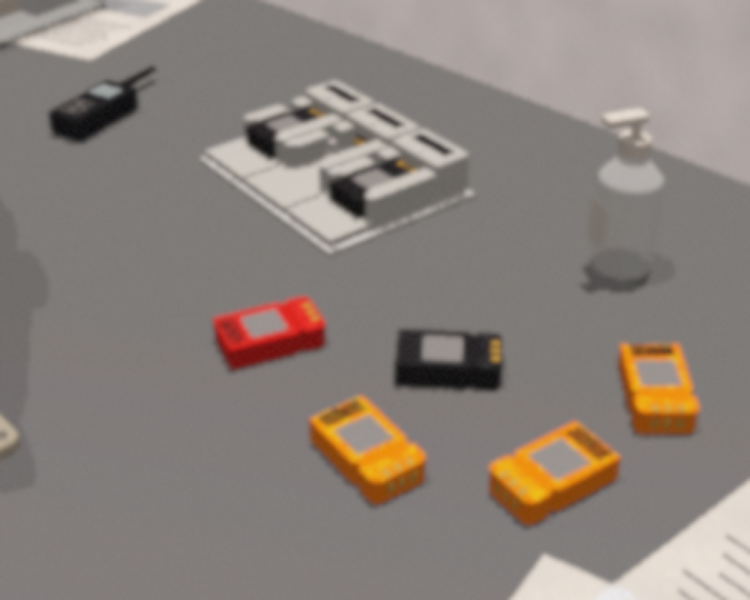

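View pics/top0.png

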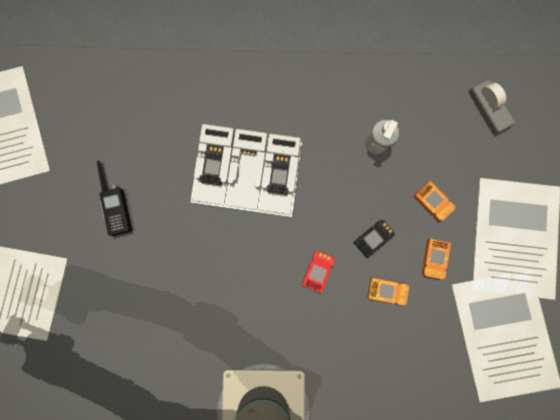

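```bash
cat > h.py <<'E'
import numpy as np,cv2
from rig import bot
def proj(p,X):
    X=np.atleast_2d(X)@p['R'].T+p['t']; s=X[:,:2]/X[:,2:]
    s=s*(1+p['k1']*(s**2).sum(1,keepdims=True))
    return s@np.diag(p['mtx'][[0,1],[0,1]])+p['mtx'][:2,2]
def unproj(p,uv,z):
    uv=np.atleast_2d(np.asarray(uv,float)); d=(uv-p['mtx'][:2,2])/p['mtx'][0,0]; s=d.copy()
    for _ in range(20): s=d/(1+p['k1']*(s**2).sum(1,keepdims=True))
    r=np.c_[s,np.ones(len(s))]@p['R']; c=-p['R'].T@p['t']
    return c+r*((z-c[2])/r[:,2])[:,None]
def place(pose,P,z0=0):
    x,y,a=pose;c,s=np.cos(a),np.sin(a);P=np.atleast_2d(P)
    return np.c_[x+c*P[:,0]-s*P[:,1],y+s*P[:,0]+c*P[:,1],P[:,2]+z0]
def rr():
    pts=[]
    for z in(0,.024):
        pts+=[(-.048,-.027,z),(-.048,.027,z),(.04,-.027,z),(.04,.027,z),(.048,-.019,z),(.048,.019,z),(.0457,.0247,z),(.0457,-.0247,z)]
    return np.array(pts)
PK=rr()
E
python3 - <<'E'
from h import *
import pickle
from scipy.optimize import least_squares
P={n:bot.read_camera(n) for n in('top','side')}
M={}
for n,c in(('top',(374,238)),('side',(330,294))):
    for d in bot.outline_of('pack',P[n]):
        r=d['region']
        if r[c[1],c[0]]: M[n]=r;print(n,d['extent'],r.sum());break
pickle.dump((P,M),open('s.pkl','wb'))
def soft(p,pose,S=4):
    uv=proj(p,place(pose,PK)); h=cv2.convexHull(uv.astype(np.float32))
    im=np.zeros((420*S,560*S),np.uint8);cv2.fillConvexPoly(im,np.round((h+.5)*S).astype(int)-0,255)
    return cv2.resize(im,(560,420),interpolation=cv2.INTER_AREA)/255.
from scipy.optimize import minimize
x0=unproj(P['top'],[(374,238)],.012)[0];print(x0)
for use in(('top',),('side',),('top','side')):
    f=lambda v:sum(np.abs(soft(P[n],v*np.array([.01,.01,.1])+[x0[0],x0[1],-.9])-M[n]).sum() for n in use)
    best=min((minimize(f,(0,0,a),method='Nelder-Mead',options=dict(initial_simplex=np.array([[0,0,a],[.6,0,a],[0,.6,a],[0,0,a+1]]))) for a in(-1,0,1)),key=lambda r:r.fun)
    print(use,best.x*[.01,.01,.1]+[x0[0],x0[1],-.9],best.fun)
for n,box,f in(('top',(185,115,130,110),6),('top',(345,205,65,65),9)):
    x,y,w,h=box
    cv2.imwrite(f'pics/z{x}.png',cv2.resize(P[n]['pixels'][y:y+h,x:x+w,::-1],None,fx=f,fy=f,interpolation=cv2.INTER_CUBIC))
x,y,w,h=225,180,130,80
cv2.imwrite('pics/zs.png',cv2.resize(P['side']['pixels'][y:y+h,x:x+w,::-1],None,fx=6,fy=6,interpolation=cv2.INTER_CUBIC))
E
```

```text
top [354.0, 219.7, 39.5, 35.9] 777
side [305.1, 283.0, 43.9, 21.5] 958
[ 0.43806148 -0.28399944  0.012     ]
('top',) [ 0.43837698 -0.28282004 -0.87305583] 50.64705882352941
('side',) [ 0.4424562  -0.28272403 -0.85053546] 45.92549019607843
('top', 'side') [ 0.44046379 -0.28333441 -0.84648587] 146.63137254901963
```

View pics/z185.png

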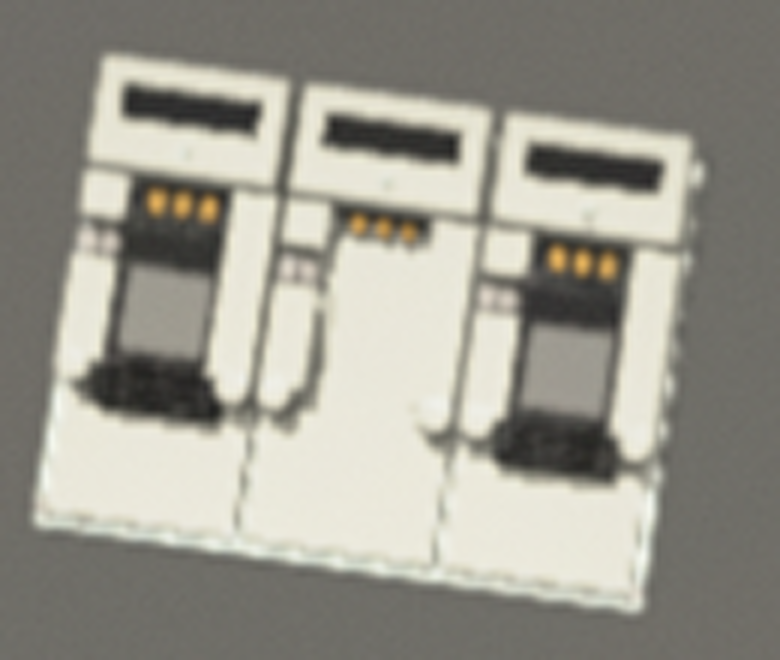

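View pics/zs.png

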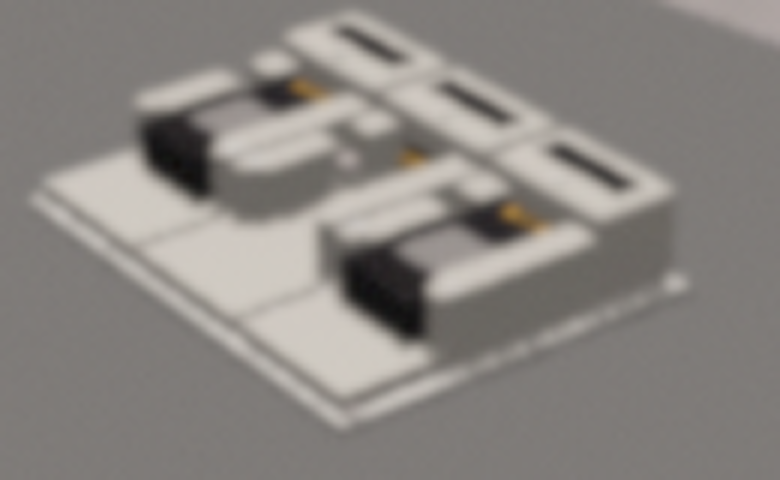

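```bash
cat > fit.py <<'E'
from h import *
import pickle
from scipy.optimize import least_squares
P,M=pickle.load(open('s.pkl','rb'))
z=.010
T=[((238,530),(-.055,.044,z)),((435,562),(-.055,-.044,z)),((42,512),(-.055,.130,z)),((636,594),(-.055,-.130,z)),
   ((288,82+0),None)]
S=[((135,243),(-.055,.044,z)),((238,318),(-.055,-.044,z)),((43,183),(-.055,.130,z)),((342,397),(-.055,-.130,z)),
 ((207,197),(-.006,.061,z)),((419,338),(-.006,-.115,z)),((426,297),(-.006,-.115,z+.024)),((143,120),(-.006,.115,z+.024))]
def res(v,which,full=False):
    out=[]
    for n,L,o in(('top',T,(185,115)),('side',S,(225,180))):
        if n not in which: continue
        L=[l for l in L if l[1]]
        uv=np.array([( (a[0]+.5)/6-.5+o[0],(a[1]+.5)/6-.5+o[1]) for a,_ in L])
        out.append(proj(P[n],place(v,np.array([b for _,b in L]),.006))-uv)
    o=np.concatenate(out); return o if full else o.ravel()
for w in(('top',),('side',),('top','side')):
    r=least_squares(res,(.55,.07,-.13),args=(w,),loss='soft_l1');print(w,r.x);print(res(r.x,w,True).round(2).tolist())
b=r.x
np.save('bay.npy',b)
# overlay
im={n:P[n]['pixels'][:,:,::-1].copy() for n in P}
def draw(n,f,off,size,sets):
    x,y,=off;w,h=size
    I=cv2.resize(P[n]['pixels'][y:y+h,x:x+w,::-1],None,fx=f,fy=f,interpolation=cv2.INTER_CUBIC)
    for pts,col in sets:
        q=((proj(P[n],pts)-off+.5)*f-.5).round().astype(int);cv2.polylines(I,[q],False,col,1)
    return I
def segs(b):
    o=[]
    for k in(-1,0,1):
        m=.088*k
        o.append((place(b,[(0,m-.042,z),(-.055,m-.042,z),(-.055,m+.042,z),(0,m+.042,z)],.006),(0,0,255)))
        o.append((place(b,[(.01,m-.0278,.039),(.0,m-.0278,.039),(.0,m-.042,.039)],.006),(0,255,0)))
        o.append((place(b,[(.01,m+.0278,.039),(.0,m+.0278,.039),(.0,m+.042,.039)],.006),(0,255,0)))
        if k: o.append((place(b,[(-.006,m-.027,z),(-.006,m-.027,.034),(-.006,m+.027,.034),(-.006,m+.027,z),(-.006,m-.027,z)],.006),(255,0,255)))
    a=np.linspace(0,6.3,20); o.append((place(b,np.c_[.064+.006*np.cos(a),.0278-4.2e-3+.006+.006*np.sin(a),0*a+.022],.006),(255,0,0)))
    return o
if __name__=='__main__':
    cv2.imwrite('pics/ov_t.png',draw('top',6,(185,115),(130,100),segs(b)))
    cv2.imwrite('pics/ov_s.png',draw('side',6,(225,180),(130,80),segs(b)))
    p=np.array([.4405,-.2830,-.865])
    c=[0,4,5,1] 
    top=[(-.048,-.027,.024),(.04,-.027,.024),(.048,-.019,.024),(.048,.019,.024),(.04,.027,.024),(-.048,.027,.024),(-.048,-.027,.024),(-.048,-.027,0),(-.048,.027,0),(-.048,.027,.024)]
    A=draw('top',8,(345,205),(65,65),[(place(p,top),(0,255,0))]);B=draw('side',5,(295,270),(65,45),[(place(p,top),(0,255,0))])
    I=np.zeros((520,860,3),np.uint8);I[:,:520]=A;I[:225,520:845]=B;cv2.imwrite('pics/ov_p.png',I[:,:800] if 0 else cv2.resize(I,(790,478)))
E
python3 fit.py
```

```text
('top',) [ 0.57104718  0.06036245 -0.12516342]
[[0.05, 0.98], [0.31, 0.28], [0.32, -0.56], [-0.86, -0.53]]
('side',) [ 0.57530104  0.06018149 -0.11903493]
[[0.46, 0.09], [0.32, -0.42], [0.66, -0.59], [1.32, -0.69], [-0.82, 0.69], [-0.32, 0.96], [-1.56, 0.18], [-0.31, 0.1]]
('top', 'side') [ 0.57334512  0.05983274 -0.12230761]
[[0.33, 0.17], [0.59, -0.63], [0.59, -1.27], [-0.58, -1.52], [0.03, 0.33], [-0.2, -0.13], [0.31, -0.4], [0.7, -0.34], [-1.19, 0.93], [-0.86, 1.31], [-2.1, 0.53], [-0.63, 0.3]]
```

View pics/ov_t.png

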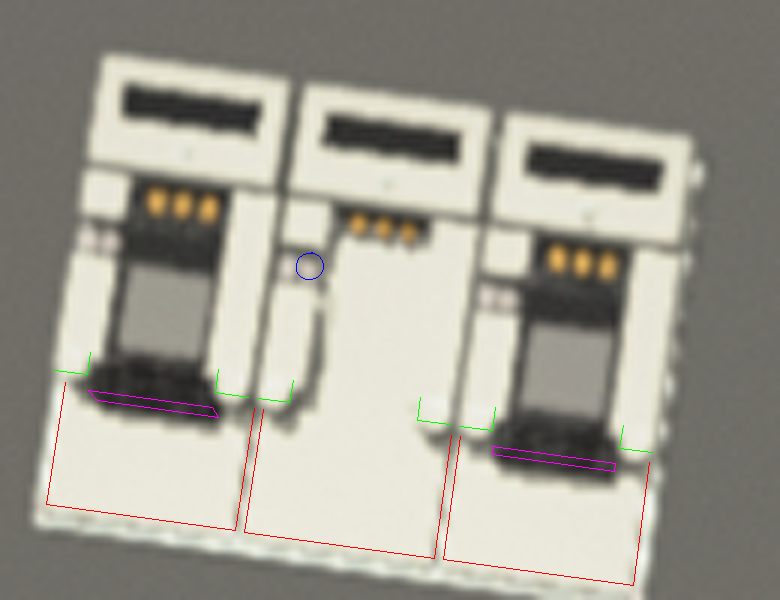

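View pics/ov_s.png

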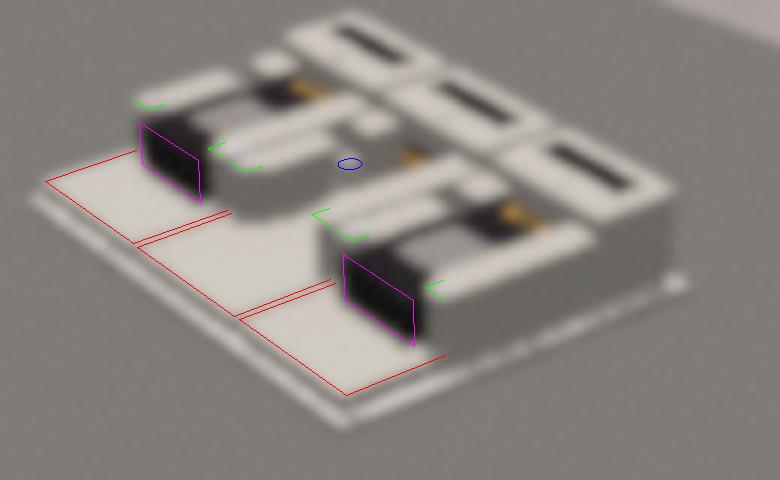

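View pics/ov_p.png

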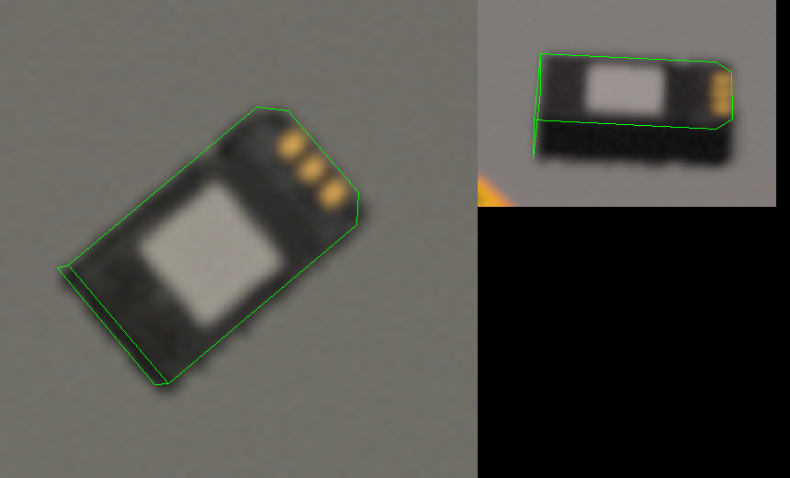

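```bash
python3 -m inch '[{"offset":[0.024,-0.051,0],"turn":-0.02},{"offset":[0.024,-0.051,0],"turn":-0.02},{"offset":[0.024,-0.051,0],"turn":-0.02},{"offset":[0.024,-0.051,0],"turn":-0.02},{"offset":[0.024,-0.051,0],"turn":-0.02},{"offset":[0.024,-0.051,0],"turn":-0.02},{"offset":[0.024,-0.051,0],"turn":-0.02},{"offset":[0.024,-0.051,0],"turn":-0.02},{"offset":[0.024,-0.051,0],"turn":-0.02},{"offset":[0.024,-0.051,0],"turn":-0.02},{"offset":[0.024,-0.051,0],"turn":-0.02},{"offset":[0.024,-0.051,0],"turn":-0.02},{"offset":[-0.0025,-0.056,0],"turn":-0.02},{"offset":[-0.0025,-0.056,0],"turn":-0.02},{"offset":[-0.0025,-0.056,0],"turn":-0.02},{"offset":[-0.0025,-0.056,0],"turn":-0.02},{"offset":[-0.0025,-0.056,0],"turn":0},{"offset":[-0.0025,-0.056,0],"turn":0}]' 0 20
cat > st.py <<'E'
from h import *
s=bot.get_state();R=s['tool_rot'];e=s['ee_pos']
print('t',round(s['time'],2),'ee',e.round(4),'jawyaw',round(np.arctan2(R[1,0],R[0,0]),4),'F',s['wrist_force'].round(2),'gap',round(s['finger_gap'],4),'q',np.round(s['joint_pos'],2))
b=np.load('bay.npy');d=e[:2]-b[:2];c,sn=np.cos(b[2]),np.sin(b[2])
print('TCP in bay',(c*d[0]+sn*d[1]).round(4),(-sn*d[0]+c*d[1]).round(4),'yawerr',round(np.arctan2(R[1,0],R[0,0])-b[2]-np.pi/2,4))
E
python3 st.py
```

```text
time: 2.5
ee_pos: [0.4371, -0.1056, 0.303]
tool_rot: [[0.763, 0.001, -0.646], [0.646, 0.0, 0.763], [0.001, -1.0, -0.001]]
wrist_force: [1.4, 0.3, 0.5]
finger_gap: 0.0944
t 2.5 ee [ 0.4371 -0.1056  0.303 ] jawyaw 0.7026 F [1.35 0.28 0.5 ] gap 0.0944 q [-0.02  0.35  0.26  2.06 -0.13  0.75  1.02]
TCP in bay -0.115 -0.1808 yawerr -0.7459
```

```bash
python3 -m inch '[{"offset":[-0.002,-0.055,0],"turn":0.002},{"offset":[-0.002,-0.055,0],"turn":0.002},{"offset":[-0.002,-0.055,0],"turn":0},{"offset":[-0.002,-0.055,0],"turn":0},{"offset":[0,0,-0.06],"turn":0},{"offset":[0,0,-0.06],"turn":0},{"offset":[0,0,-0.04],"turn":0},{"offset":[0,0,0],"turn":0}]'
python3 st.py; python3 - <<'E'
from h import *
I=[]
for n,(x,y) in(('top',(310,170)),('side',(250,210))):
    p=bot.read_camera(n)
    I.append(cv2.resize(p['pixels'][y:y+130,x:x+130,::-1],None,fx=3,fy=3,interpolation=cv2.INTER_CUBIC))
cv2.imwrite('pics/g1.png',np.hstack(I))
E
```

```text
time: 3.3
ee_pos: [0.4293, -0.2679, 0.1796]
tool_rot: [[0.759, -0.006, -0.651], [0.651, 0.004, 0.759], [-0.002, -1.0, 0.007]]
wrist_force: [-0.2, 0.3, -0.5]
finger_gap: 0.0942
t 3.3 ee [ 0.4293 -0.2679  0.1796] jawyaw 0.7083 F [-0.24  0.27 -0.49] gap 0.0942 q [ 0.37  0.63  0.2   2.03 -0.23  0.52  1.44]
TCP in bay -0.1029 -0.3428 yawerr -0.7402
```

View pics/g1.png

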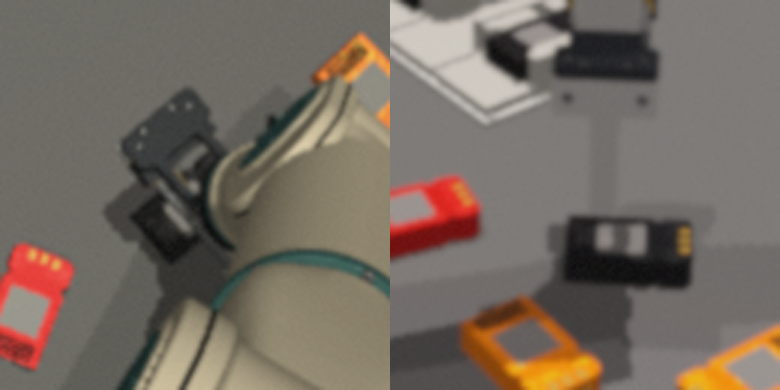

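```bash
python3 - <<'E'
from h import *
s=bot.get_state();R=s['tool_rot'];e=s['ee_pos'];p=bot.read_camera('side');t=bot.read_camera('top')
for k in(-.0595,-.047,.047,.0595):
  for h in(.03,.097):
    q=proj(p,e+R[:,0]*k+R[:,1]*h)[0]; print(k,h,q.round(1),((q-[250,210])*3+[390,0]).round(0))
cv2.imwrite('pics/g2.png',cv2.resize(p['pixels'][230:310,285:385,::-1],None,fx=7,fy=7,interpolation=cv2.INTER_CUBIC))
E
```

```text
-0.0595 0.03 [321.8 255.1] [605. 135.]
-0.0595 0.097 [321.1 281.9] [603. 216.]
-0.047 0.03 [322.  251.8] [606. 125.]
-0.047 0.097 [321.3 278.4] [604. 205.]
0.047 0.03 [323.5 228.9] [611.  57.]
0.047 0.097 [322.9 254.2] [609. 133.]
0.0595 0.03 [323.7 226.1] [611.  48.]
0.0595 0.097 [323.  251.2] [609. 124.]
```

View pics/g2.png

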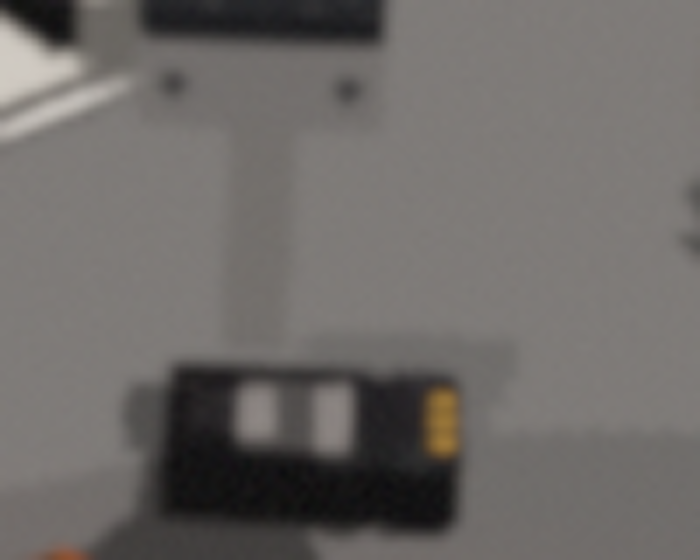

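```bash
python3 -m inch '[{"offset":[0.002,-0.005,-0.045],"turn":0},{"offset":[0,0,-0.04],"turn":0},{"offset":[0,0,-0.02],"turn":0},{"offset":[0,0,0],"turn":0}]'
python3 st.py;python3 -m inch '[{"offset":[0,0,0],"turn":0},{"offset":[0,0,0],"turn":0},{"offset":[0,0,0],"turn":0},{"offset":[0,0,0],"turn":0},{"offset":[0,0,0],"turn":0},{"offset":[0,0,0],"turn":0},{"offset":[0,0,0],"turn":0},{"offset":[0,0,0],"turn":0}]' 1 20; python3 st.py
```

```text
time: 3.9
ee_pos: [0.4329, -0.2727, 0.1039]
tool_rot: [[0.759, -0.0, -0.651], [0.651, 0.0, 0.759], [0.0, -1.0, 0.0]]
wrist_force: [-0.4, 0.6, -0.3]
finger_gap: 0.0942
t 3.9 ee [ 0.4329 -0.2727  0.1039] jawyaw 0.7088 F [-0.35  0.61 -0.28] gap 0.0942 q [ 0.42  0.76  0.13  2.05 -0.27  0.35  1.48]
TCP in bay -0.0988 -0.3472 yawerr -0.7396
time: 4.7
ee_pos: [0.4329, -0.2728, 0.1043]
tool_rot: [[0.759, 0.0, -0.651], [0.651, -0.0, 0.759], [0.0, -1.0, -0.0]]
wrist_force: [0.0, 0.3, 5.9]
finger_gap: 0.0539
t 4.7 ee [ 0.4329 -0.2728  0.1043] jawyaw 0.7086 F [0.03 0.25 5.93] gap 0.0539 q [ 0.42  0.76  0.13  2.05 -0.27  0.35  1.48]
TCP in bay -0.0988 -0.3473 yawerr -0.7399
```

```bash
python3 -m inch '[{"offset":[0,0,0.03],"turn":0},{"offset":[0,0,0.05],"turn":0},{"offset":[0,0,0.048],"turn":0},{"offset":[0.0115,0.0504,0],"turn":0.0523},{"offset":[0.0115,0.0504,0],"turn":0.0523},{"offset":[0.0115,0.0504,0],"turn":0.0523},{"offset":[0.0115,0.0504,0],"turn":0.0523},{"offset":[0.0115,0.0504,0],"turn":0.0523},{"offset":[0.0115,0.0504,0],"turn":0.0523},{"offset":[0.0115,0.0504,0],"turn":0.0523},{"offset":[0.0115,0.0504,0],"turn":0.0523},{"offset":[0.0115,0.0504,0],"turn":0.0523},{"offset":[0,0,0],"turn":0},{"offset":[0,0,0],"turn":0},{"offset":[0,0,0],"turn":0}]' 
python3 st.py; python3 - <<'E'
from h import *
I=[]
for n,(x,y) in(('top',(180,115)),('side',(225,150))):
    p=bot.read_camera(n)
    I.append(cv2.resize(p['pixels'][y:y+130,x:x+130,::-1],None,fx=3,fy=3,interpolation=cv2.INTER_CUBIC))
cv2.imwrite('pics/g3.png',np.hstack(I))
E
```

```text
time: 6.2
ee_pos: [0.5098, 0.0661, 0.1996]
tool_rot: [[0.125, -0.001, -0.992], [0.992, -0.001, 0.125], [-0.001, -1.0, 0.001]]
wrist_force: [0.5, -0.1, -1.3]
finger_gap: 0.054
t 6.2 ee [0.5098 0.0661 0.1996] jawyaw 1.4459 F [ 0.53 -0.11 -1.33] gap 0.054 q [-0.24  0.59  0.08  1.99 -0.08  0.56  1.34]
TCP in bay -0.0638 -0.0016 yawerr -0.0026
```

View pics/g3.png

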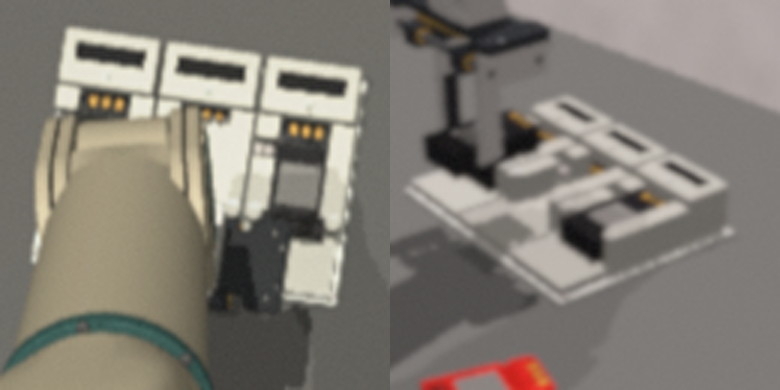

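```bash
python3 -m inch '[{"offset":[0,0.002,-0.04],"turn":0},{"offset":[0,0,-0.04],"turn":0},{"offset":[0,0,-0.013],"turn":0.0015},{"offset":[0,0,0],"turn":0},{"offset":[0,0,0],"turn":0}]' 
python3 st.py; cat > look.py <<'E'
import sys
from h import *
from fit import segs
# arg: name, zoff pack in TCP ahead
b=np.load('bay.npy');s=bot.get_state();R=s['tool_rot'];e=s['ee_pos'];ya=np.arctan2(R[1,0],R[0,0])-np.pi/2
ah=float(sys.argv[2]) if len(sys.argv)>2 else None
top=[(-.048,-.027,.024),(.04,-.027,.024),(.048,-.019,.024),(.048,.019,.024),(.04,.027,.024),(-.048,.027,.024),(-.048,-.027,.024),(-.048,-.027,0),(-.048,.027,0),(-.048,.027,.024)]
for n,(x,y),(w,h) in(('side',(225,170),(130,90)),('top',(185,115),(130,110))):
    p=bot.read_camera(n);f=6
    I=cv2.resize(p['pixels'][y:y+h,x:x+w,::-1],None,fx=f,fy=f,interpolation=cv2.INTER_CUBIC)
    S=segs(b)
    if ah is not None: S.append((place((e[0]+ah*np.cos(ya),e[1]+ah*np.sin(ya),ya),top,e[2]-.1043),(255,255,0)))
    for pts,c in S: cv2.polylines(I,[((proj(p,pts)-(x,y)+.5)*f-.5).round().astype(int)],False,c,1)
    cv2.imwrite(f'pics/{sys.argv[1]}_{n}.png',I)
E
python3 look.py l1 .0127 >/dev/null
```

```text
time: 6.8
ee_pos: [0.5108, 0.0684, 0.1308]
tool_rot: [[0.121, 0.001, -0.993], [0.993, -0.0, 0.121], [-0.0, -1.0, -0.001]]
wrist_force: [-0.3, -0.1, -1.5]
finger_gap: 0.0536
t 6.8 ee [0.5108 0.0684 0.1308] jawyaw 1.4493 F [-0.26 -0.08 -1.52] gap 0.0536 q [-0.22  0.71  0.06  2.03 -0.09  0.4   1.35]
TCP in bay -0.0631 0.0009 yawerr 0.0008
```

View pics/l1_side.png

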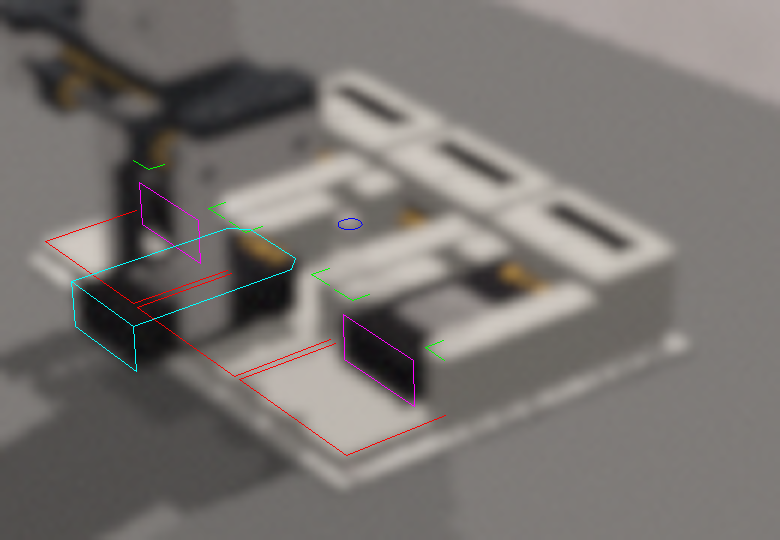

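```bash
python3 -m inch '[{"offset":[0,-0.001,-0.008],"turn":0},{"offset":[0,0,-0.005],"turn":0},{"offset":[0,0,0],"turn":0}]' ; python3 st.py; python3 -m inch '[{"offset":[0,0,-0.0013],"turn":0},{"offset":[0,0,0],"turn":0}]';python3 st.py
```

```text
time: 7.2
ee_pos: [0.5105, 0.0682, 0.1204]
tool_rot: [[0.12, 0.0, -0.993], [0.993, -0.0, 0.12], [0.0, -1.0, -0.0]]
wrist_force: [0.7, 0.0, -1.5]
finger_gap: 0.0537
t 7.2 ee [0.5105 0.0682 0.1204] jawyaw 1.4503 F [ 0.72  0.02 -1.54] gap 0.0537 q [-0.22  0.73  0.05  2.03 -0.09  0.38  1.35]
TCP in bay -0.0634 0.0006 yawerr 0.0018
time: 7.4
ee_pos: [0.5104, 0.0682, 0.1202]
tool_rot: [[0.12, 0.0, -0.993], [0.993, 0.0, 0.12], [0.0, -1.0, -0.0]]
wrist_force: [-1.1, -0.0, 7.1]
finger_gap: 0.0538
t 7.4 ee [0.5104 0.0682 0.1202] jawyaw 1.4503 F [-1.07 -0.01  7.09] gap 0.0538 q [-0.22  0.73  0.05  2.03 -0.09  0.38  1.35]
TCP in bay -0.0635 0.0006 yawerr 0.0019
```

```bash
python3 -m inch '[{"offset":[0,0,0.001],"turn":0},{"offset":[0,0,0],"turn":0},{"offset":[0,0,0],"turn":0},{"offset":[0,0,0],"turn":0},{"offset":[0,0,0.03],"turn":0},{"offset":[0,0,0.05],"turn":0},{"offset":[-0.01,0.06,0.02],"turn":0},{"offset":[-0.01,0.065,0],"turn":0},{"offset":[-0.01,0.065,0],"turn":0},{"offset":[-0.01,0.065,0],"turn":0},{"offset":[0,0.065,0],"turn":0},{"offset":[0,0.065,0],"turn":0},{"offset":[0,0,0],"turn":0}]' 0.1 20; python3 st.py; python3 look.py l2 >/dev/null
```

```text
time: 8.7
ee_pos: [0.478, 0.3661, 0.1949]
tool_rot: [[0.11, 0.0, -0.994], [0.994, 0.006, 0.11], [0.006, -1.0, 0.001]]
wrist_force: [-0.1, -0.0, -0.7]
finger_gap: 0.0847
t 8.7 ee [0.478  0.3661 0.1949] jawyaw 1.461 F [-0.13 -0.04 -0.73] gap 0.0847 q [-0.78  0.69  0.13  1.76 -0.14  0.69  0.89]
TCP in bay -0.132 0.2923 yawerr 0.0125
```

View pics/l2_top.png

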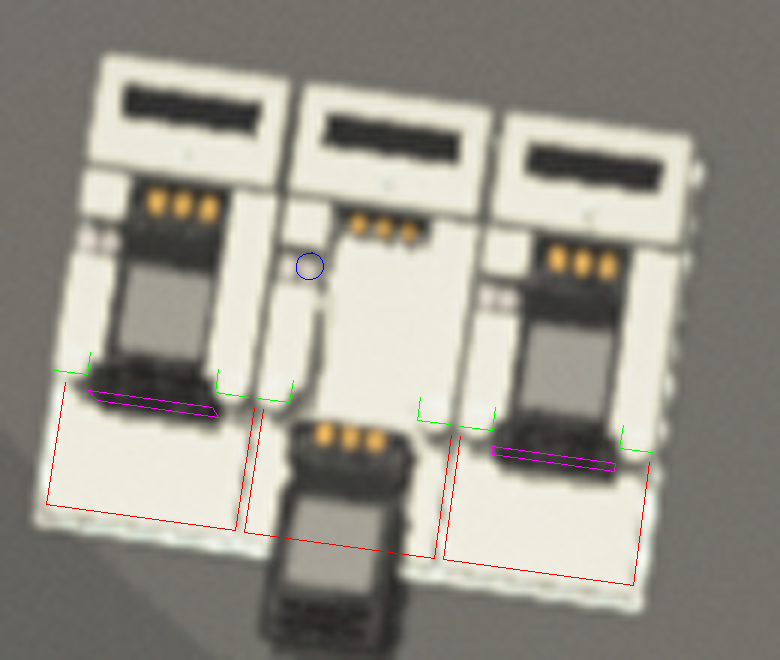

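View pics/l2_side.png

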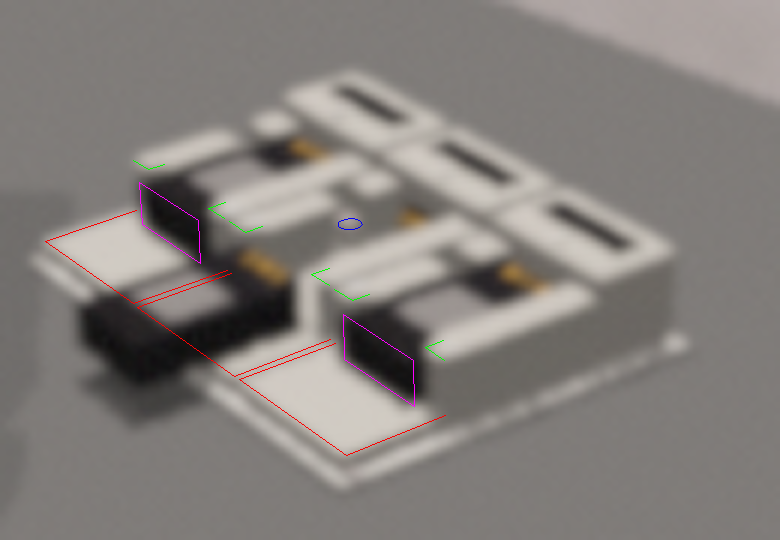

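```bash
cat > rel.py <<'E'
from h import *
# brass and label centroids of packs in both views -> world at pack top height
b=np.load('bay.npy')
p=bot.read_camera('top')
im=p['pixels'].astype(float);hsv=cv2.cvtColor(p['pixels'],cv2.COLOR_RGB2HSV)
br=((hsv[...,1]>90)&(hsv[...,2]>110)&(hsv[...,0]>8)&(hsv[...,0]<30)).astype(np.uint8)
br[:, :185]=0;br[:,315:]=0;br[:125]=0;br[235:]=0
def show(m,name):
    n,l,st,c=cv2.connectedComponentsWithStats(cv2.morphologyEx(m,cv2.MORPH_CLOSE,np.ones((3,3),np.uint8)))
    for i in range(1,n):
        if st[i,4]>=8:
            w=unproj(p,c[i],.04)[0];d=w[:2]-b[:2];cs,sn=np.cos(b[2]),np.sin(b[2])
            print(name,c[i].round(2),st[i,4],'bay',np.round([cs*d[0]+sn*d[1],-sn*d[0]+cs*d[1]],4))
show(br,'brass')
g=im.mean(2);lab=((g>115)&(g<185)&(im.max(2)-im.min(2)<25)).astype(np.uint8)
lab[:,:185]=0;lab[:,315:]=0;lab[:125]=0;lab[235:]=0
lab=cv2.morphologyEx(lab,cv2.MORPH_OPEN,np.ones((5,5),np.uint8))
show(lab,'label')
E
python3 rel.py
```

```text
brass [214.94 148.9 ] 51 bay [0.08  0.087]
brass [248.19 152.47] 32 bay [ 0.0827 -0.0002]
brass [281.78 158.39] 46 bay [ 0.0793 -0.0894]
brass [242.61 187.41] 41 bay [-0.0107  0.001 ]
label [212.59 166.71] 201 bay [0.0325 0.0861]
label [279.06 176.4 ] 189 bay [ 0.031  -0.0888]
label [240.09 205.51] 193 bay [-0.0584  0.0007]
```

```bash
python3 -m inch '[{"offset":[0.0072,-0.066,0],"turn":-0.004},{"offset":[0.0072,-0.066,0],"turn":-0.004},{"offset":[0.0072,-0.066,0],"turn":-0.003},{"offset":[0.0072,-0.066,0],"turn":0},{"offset":[0.0072,-0.066,0],"turn":0},{"offset":[0.0072,-0.066,0],"turn":0},{"offset":[0,0,0],"turn":0},{"offset":[0,0,0],"turn":0}]' 0.1 20; python3 st.py
```

```text
time: 9.65
ee_pos: [0.5123, 0.0564, 0.1954]
tool_rot: [[0.144, -0.001, -0.99], [0.99, -0.001, 0.144], [-0.001, -1.0, 0.0]]
wrist_force: [0.3, 1.2, 0.7]
finger_gap: 0.0847
t 9.65 ee [0.5123 0.0564 0.1954] jawyaw 1.4261 F [0.3  1.16 0.68] gap 0.0847 q [-0.22  0.6   0.08  1.99 -0.09  0.55  1.35]
TCP in bay -0.0601 -0.0109 yawerr -0.0224
```

```bash
python3 -m inch '[{"offset":[-0.0025,0.0157,0],"turn":0.014},{"offset":[0,0,-0.03],"turn":0},{"offset":[0,0,0],"turn":0}]'; python3 st.py
```

```text
time: 9.95
ee_pos: [0.509, 0.0745, 0.1711]
tool_rot: [[0.111, -0.004, -0.994], [0.994, 0.001, 0.111], [0.0, -1.0, 0.004]]
wrist_force: [-0.5, 0.8, -0.3]
finger_gap: 0.0844
t 9.95 ee [0.509  0.0745 0.1711] jawyaw 1.46 F [-0.49  0.8  -0.25] gap 0.0844 q [-0.25  0.64  0.07  2.01 -0.09  0.5   1.35]
TCP in bay -0.0656 0.0067 yawerr 0.0115
```

```bash
python3 -m inch '[{"offset":[0,0,0],"turn":0},{"offset":[0,0,0],"turn":0}]' >/dev/null; python3 st.py
```

```text
t 10.15 ee [0.511  0.0727 0.1732] jawyaw 1.4567 F [-0.36 -0.42  0.67] gap 0.0848 q [-0.24  0.64  0.07  2.01 -0.09  0.5   1.35]
TCP in bay -0.0635 0.0052 yawerr 0.0082
```

```bash
python3 -m inch '[{"offset":[0,-0.006,-0.03],"turn":-0.006},{"offset":[0,0,-0.03],"turn":0},{"offset":[0,0,-0.007],"turn":0},{"offset":[0,0,0],"turn":0},{"offset":[0,0,0],"turn":0}]' >/dev/null; python3 st.py
```

```text
t 10.65 ee [0.5114 0.0674 0.1233] jawyaw 1.4459 F [ 0.04  0.58 -0.89] gap 0.0849 q [-0.22  0.72  0.06  2.03 -0.1   0.39  1.36]
TCP in bay -0.0624 0.0 yawerr -0.0026
```

```bash
python3 -m inch '[{"offset":[0,0,0],"turn":0},{"offset":[0,0,0],"turn":0},{"offset":[0,0,0],"turn":0},{"offset":[0,0,0],"turn":0},{"offset":[0,-0.0013,0],"turn":0},{"offset":[0.004,-0.0005,0],"turn":0},{"offset":[0.004,-0.0005,0],"turn":0},{"offset":[0.004,-0.0005,0],"turn":0},{"offset":[0,0,0],"turn":0}]' 1 6 >/dev/null; python3 st.py;  python3 -m inch '[{"offset":[0.004,-0.0005,0],"turn":0},{"offset":[0.004,-0.0005,0],"turn":0},{"offset":[0,0,0],"turn":0}]'>/dev/null; python3 st.py
```

```text
t 11.55 ee [0.5199 0.065  0.1227] jawyaw 1.4455 F [-1.72  0.87  4.76] gap 0.054 q [-0.22  0.73  0.06  2.01 -0.1   0.4   1.36]
TCP in bay -0.0537 -0.0014 yawerr -0.003
t 11.85 ee [0.5248 0.0651 0.1225] jawyaw 1.4465 F [-3.67  2.02  5.87] gap 0.0538 q [-0.21  0.74  0.06  1.99 -0.1   0.42  1.36]
TCP in bay -0.0488 -0.0007 yawerr -0.002
```

```bash
python3 -m inch '[{"offset":[0,0,0],"turn":0},{"offset":[0,0,0],"turn":0},{"offset":[0,0,0],"turn":0},{"offset":[0,0,0.03],"turn":0},{"offset":[0,0,0.03],"turn":0},{"offset":[-0.04,0.005,0],"turn":0},{"offset":[-0.036,0.0045,0],"turn":0},{"offset":[0,0,0],"turn":0},{"offset":[0,0,0],"turn":0}]' 0.15 20 >/dev/null; python3 st.py; python3 -m inch '[{"offset":[0,0,0],"turn":0},{"offset":[0,0,0],"turn":0},{"offset":[0,0,0],"turn":0},{"offset":[0,0,0],"turn":0},{"offset":[0,0,0],"turn":0},{"offset":[0,0,0],"turn":0}]' 1 20 >/dev/null; python3 st.py; python3 look.py l3 >/dev/null
```

```text
t 12.75 ee [0.4692 0.0715 0.1676] jawyaw 1.4459 F [0.37 0.67 0.25] gap 0.0798 q [-0.26  0.61  0.07  2.12 -0.1   0.42  1.33]
TCP in bay -0.1048 -0.0011 yawerr -0.0026
t 13.35 ee [0.4689 0.0715 0.1674] jawyaw 1.4456 F [-0.81  0.55 -0.01] gap 0.0355 q [-0.26  0.61  0.07  2.12 -0.1   0.42  1.33]
TCP in bay -0.1051 -0.0012 yawerr -0.0029
```

View pics/l3_side.png

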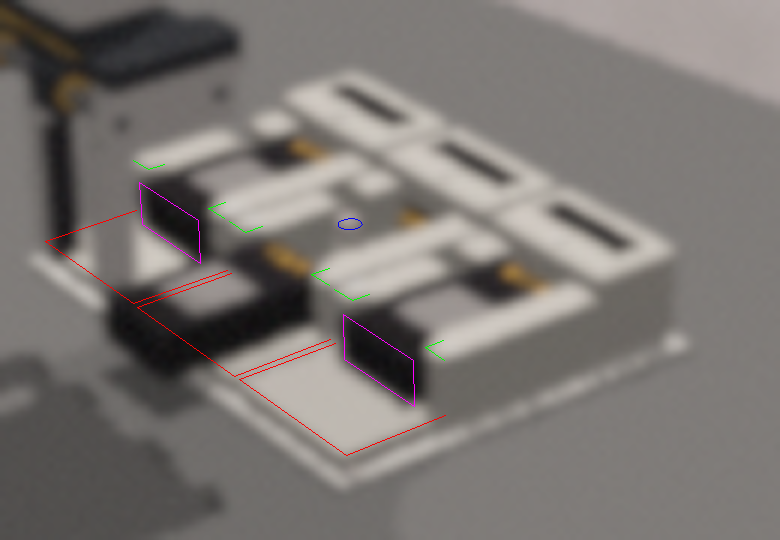

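View pics/l3_top.png

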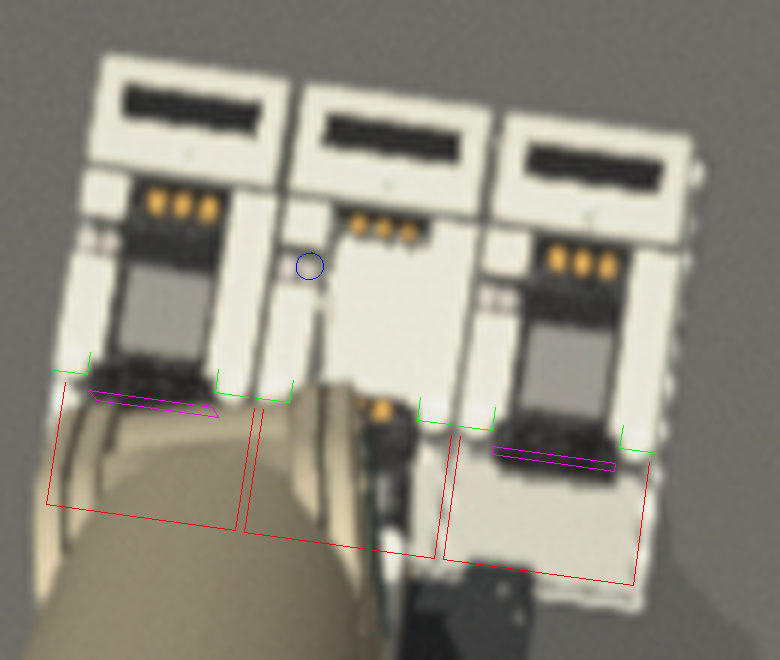

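```bash
python3 -m inch '[{"offset":[0,0,0],"turn":0},{"offset":[0,0,0],"turn":0},{"offset":[0,0,-0.03],"turn":0},{"offset":[0,0,-0.03],"turn":0},{"offset":[0,0,-0.006],"turn":0},{"offset":[0,0.0,0],"turn":0},{"offset":[0,0,0],"turn":0}]' 1 20 >/dev/null; python3 st.py
```

```text
t 14.15 ee [0.4692 0.0715 0.1185] jawyaw 1.4456 F [-0.13 -0.53 -0.23] gap 0.0005 q [-0.24  0.71  0.05  2.14 -0.11  0.3   1.34]
TCP in bay -0.1048 -0.0011 yawerr -0.0029
```

```bash
python3 -m inch '[{"offset":[0.0053,-0.0007,0],"turn":0},{"offset":[0.0053,-0.0007,0],"turn":0},{"offset":[0.0053,-0.0007,0],"turn":0},{"offset":[0.0053,-0.0007,0],"turn":0},{"offset":[0.0053,-0.0007,0],"turn":0},{"offset":[0.0053,-0.0007,0],"turn":0},{"offset":[0,0,0],"turn":0}]'  >/dev/null; python3 st.py;python3 -m inch '[{"offset":[0.0053,-0.0007,0],"turn":0},{"offset":[0.0053,-0.0007,0],"turn":0},{"offset":[0.0053,-0.0007,0],"turn":0},{"offset":[0.0053,-0.0007,0],"turn":0},{"offset":[0.0053,-0.0007,0],"turn":0},{"offset":[0.0053,-0.0007,0],"turn":0},{"offset":[0,0,0],"turn":0}]'  >/dev/null; python3 st.py
```

```text
t 14.85 ee [0.4936 0.0682 0.118 ] jawyaw 1.4453 F [-0.35 -0.14 -0.65] gap 0.0008 q [-0.23  0.72  0.05  2.08 -0.1   0.34  1.35]
TCP in bay -0.0802 -0.0014 yawerr -0.0032
t 15.55 ee [0.5174 0.0651 0.118 ] jawyaw 1.4453 F [-0.03  0.17  0.96] gap 0.0005 q [-0.22  0.74  0.05  2.02 -0.1   0.39  1.36]
TCP in bay -0.0561 -0.0016 yawerr -0.0032
```

```bash
for i in 1; do python3 -m inch '[{"offset":[0.0053,-0.0007,0],"turn":0},{"offset":[0.0053,-0.0007,0],"turn":0},{"offset":[0,0,0],"turn":0}]'  >/dev/null; python3 st.py;python3 -m inch '[{"offset":[0.004,-0.0005,0],"turn":0},{"offset":[0.004,-0.0005,0],"turn":0},{"offset":[0,0,0],"turn":0}]'  >/dev/null; python3 st.py; python3 -m inch '[{"offset":[0.004,-0.0005,0],"turn":0},{"offset":[0.004,-0.0005,0],"turn":0},{"offset":[0,0,0],"turn":0}]'  >/dev/null; python3 st.py; done; python3 look.py l4 >/dev/null
```

```text
t 15.85 ee [0.5254 0.0641 0.118 ] jawyaw 1.4454 F [-0.02 -0.79 -0.93] gap 0.0003 q [-0.21  0.74  0.06  2.   -0.1   0.4   1.36]
TCP in bay -0.0481 -0.0016 yawerr -0.0031
t 16.15 ee [0.531  0.0635 0.1179] jawyaw 1.4457 F [-1.08  0.32 -0.83] gap 0.0007 q [-0.21  0.75  0.06  1.98 -0.1   0.41  1.37]
TCP in bay -0.0425 -0.0015 yawerr -0.0028
t 16.45 ee [0.5333 0.0633 0.1175] jawyaw 1.4463 F [-7.07  1.17  4.04] gap 0.0003 q [-0.21  0.75  0.06  1.97 -0.09  0.43  1.37]
TCP in bay -0.0402 -0.0014 yawerr -0.0022
```

View pics/l4_side.png

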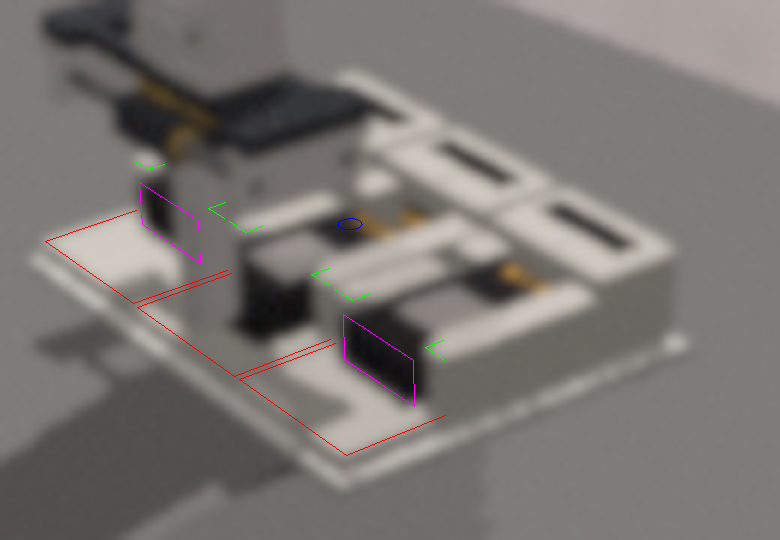

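```bash
python3 -m inch '[{"offset":[0.004,-0.0005,0],"turn":0},{"offset":[0,0,0],"turn":0}]'  >/dev/null; python3 st.py;python3 -m inch '[{"offset":[0.004,-0.0005,0],"turn":0},{"offset":[0,0,0],"turn":0}]'  >/dev/null; python3 st.py; python3 -m inch '[{"offset":[0.004,-0.0005,0],"turn":0},{"offset":[0,0,0],"turn":0}]'  >/dev/null; python3 st.py
```

```text
t 16.75 ee [0.5358 0.063  0.1174] jawyaw 1.4465 F [-6.58  2.57  4.71] gap 0.0008 q [-0.2   0.76  0.06  1.96 -0.09  0.44  1.37]
TCP in bay -0.0376 -0.0014 yawerr -0.002
t 16.95 ee [0.5392 0.0626 0.1174] jawyaw 1.4464 F [-6.09  1.83  2.78] gap 0.0006 q [-0.2   0.76  0.06  1.95 -0.09  0.44  1.37]
TCP in bay -0.0342 -0.0015 yawerr -0.0021
t 17.15 ee [0.5431 0.062  0.1174] jawyaw 1.4462 F [-3.82  1.07  0.61] gap 0.0011 q [-0.2   0.76  0.06  1.94 -0.09  0.45  1.37]
TCP in bay -0.0302 -0.0015 yawerr -0.0023
```

```bash
python3 -m inch '[{"offset":[0.004,-0.0005,0],"turn":0},{"offset":[0.004,-0.0005,0],"turn":0},{"offset":[0,0,0],"turn":0}]'  >/dev/null; python3 st.py;for i in 1; do python3 -m inch '[{"offset":[0.003,-0.0004,0],"turn":0},{"offset":[0,0,0],"turn":0}]'  >/dev/null; python3 st.py; python3 -m inch '[{"offset":[0.003,-0.0004,0],"turn":0},{"offset":[0,0,0],"turn":0}]'  >/dev/null; python3 st.py;python3 -m inch '[{"offset":[0.002,-0.0003,0],"turn":0},{"offset":[0,0,0],"turn":0}]'  >/dev/null; python3 st.py; done
```

```text
t 17.45 ee [0.5497 0.0611 0.1174] jawyaw 1.446 F [-4.28  2.11  1.36] gap 0.0005 q [-0.2   0.77  0.06  1.93 -0.09  0.46  1.37]
TCP in bay -0.0237 -0.0016 yawerr -0.0025
t 17.65 ee [0.5527 0.0608 0.1175] jawyaw 1.4459 F [-4.    1.44 -0.25] gap 0.0006 q [-0.2   0.77  0.06  1.92 -0.09  0.46  1.37]
TCP in bay -0.0206 -0.0016 yawerr -0.0025
t 17.85 ee [0.5567 0.0602 0.1179] jawyaw 1.4456 F [-1.87  1.17 -0.9 ] gap 0.0004 q [-0.2   0.77  0.06  1.91 -0.09  0.46  1.37]
TCP in bay -0.0165 -0.0017 yawerr -0.0029
t 18.05 ee [0.5574 0.0601 0.1179] jawyaw 1.4457 F [-4.13  2.2  -0.64] gap 0.0002 q [-0.19  0.77  0.06  1.91 -0.09  0.47  1.37]
TCP in bay -0.0158 -0.0017 yawerr -0.0028
```

```bash
for i in 1; do python3 -m inch '[{"offset":[0.002,-0.0003,0],"turn":0},{"offset":[0,0,0],"turn":0}]'  >/dev/null; python3 st.py; python3 -m inch '[{"offset":[0.002,-0.0003,0],"turn":0},{"offset":[0,0,0],"turn":0}]'  >/dev/null; python3 st.py;python3 -m inch '[{"offset":[0.002,-0.0003,0],"turn":0},{"offset":[0,0,0],"turn":0}]'  >/dev/null; python3 st.py; done
```

```text
t 18.25 ee [0.5578 0.0601 0.1177] jawyaw 1.4459 F [-6.    2.39 -0.51] gap 0.0005 q [-0.19  0.77  0.06  1.91 -0.09  0.47  1.37]
TCP in bay -0.0154 -0.0017 yawerr -0.0026
t 18.45 ee [0.5582 0.06   0.1175] jawyaw 1.4461 F [-7.55  2.66  1.25] gap 0.0005 q [-0.19  0.77  0.06  1.9  -0.09  0.47  1.37]
TCP in bay -0.0151 -0.0017 yawerr -0.0024
t 18.65 ee [0.5585 0.06   0.1174] jawyaw 1.4463 F [-9.77  3.22  4.1 ] gap 0.0006 q [-0.19  0.77  0.06  1.9  -0.09  0.48  1.38]
TCP in bay -0.0148 -0.0017 yawerr -0.0022
```

```bash
python3 -m inch '[{"offset":[-0.03,0.004,0],"turn":0},{"offset":[-0.04,0.005,0],"turn":0},{"offset":[0,0.03,0.05],"turn":0},{"offset":[-0.01,0.05,0.04],"turn":0},{"offset":[-0.01,0.065,0],"turn":0},{"offset":[-0.01,0.065,0],"turn":0},{"offset":[0,0.065,0],"turn":0},{"offset":[0,0.065,0],"turn":0},{"offset":[0,0.065,0],"turn":0},{"offset":[0,0,0],"turn":0},{"offset":[0,0,0],"turn":0}]'  >/dev/null; python3 st.py; python3 look.py l5 >/dev/null; python3 rel.py
```

```text
t 19.75 ee [0.4881 0.3713 0.1858] jawyaw 1.4479 F [ 1.4  -0.56 -0.21] gap 0.0007 q [-0.79  0.72  0.15  1.73 -0.15  0.69  0.89]
TCP in bay -0.1226 0.2987 yawerr -0.0006
brass [214.94 148.9 ] 51 bay [0.08  0.087]
brass [248.5 153.5] 50 bay [ 0.0801 -0.0014]
brass [281.59 158.47] 49 bay [ 0.079  -0.0889]
label [212.61 166.86] 207 bay [0.0321 0.086 ]
label [245.52 171.46] 183 bay [ 0.0319 -0.0005]
label [279.1  176.43] 188 bay [ 0.0309 -0.0889]
```

View pics/l5_top.png

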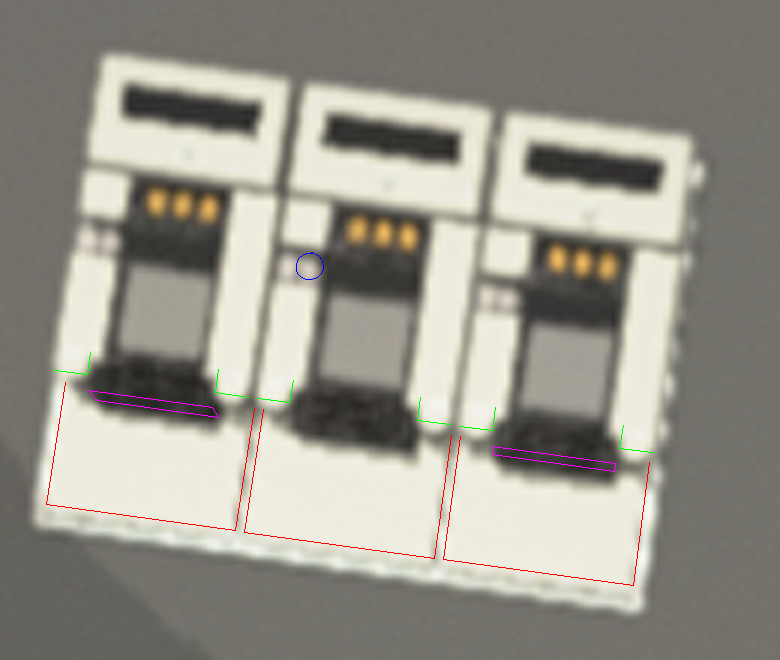

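View pics/l5_side.png

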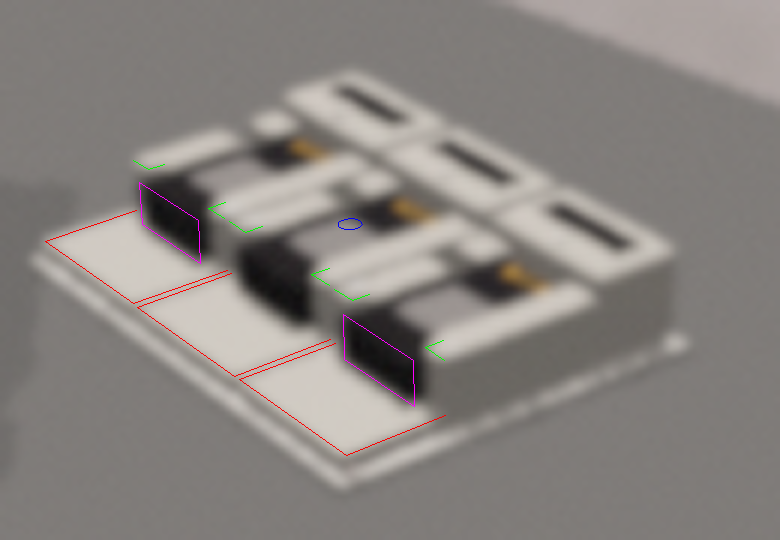

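```bash
python3 - <<'E'
from rig import bot
print(bot.close_job())
E
```

```text
the job is handed in; nothing more can be done
None
```

The loose black pack is in the empty middle bay and appears fully home. I handed the job in at about 20 s of robot time. `bot.close_job()` reports no verdict.

**What I did:** I gripped the pack by its sides, laid it flat on the sill in the mouth and let go to check it. It lay about 2 mm to the ball side, so I re-gripped it, corrected that and slid the nose about 12 mm in. I then released it and pushed the tail with closed fingers. The push force peaked near 7 N as the ball was pressed back. It fell to about 2 N with a small jump forward, which I took as the click. I kept pushing to about 10 N before backing off.

**Last checks:**
- **Seating:** after backing off, the top view put the pack's brass pads and label within about 1 mm of where its two seated neighbours place home, both lengthwise and sideways. It stayed there by itself.
- **Other objects:** the neighbouring packs' marks had moved less than 1 mm. I kept clear of the radio and the bottle, but did not re-measure either at the end.
- **Robot:** the arm was clear and touching nothing.

**Disagreements and limits:**
- **Camera mismatch:** the two cameras disagreed by about 4 mm in x, for both the pack and the bay. I used the average and trusted comparisons with the neighbouring packs more than absolute positions.
- **Ball travel:** I could not read the ball's travel directly. That it is in the notch is inferred from the force drop, the final position and how the slot looks from above.

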